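Slide the file case into its bay behind the stake

ROBOT

A 6-joint arm with a two-finger parallel gripper is mounted at the origin on the work surface. World frame = base frame: x ahead of the robot, y to its left, z up, the work surface at z = 0. Lengths are in m, angles in rad, forces in N, time in s.
With the tool pointing down it reaches from about 0.35 to 0.8 m from the base axis. Payload 7.3 kg.
Tool frame: the origin (TCP) lies between the finger pads; the fingertips stand 19 mm ahead of it and the grasp point (between the pads) is the TCP; z points along the fingers, y is the line along which they close (so a half turn about z gives the same grasp; the last joint's range is limited). The gripper opens to 85 mm and grips with 20 to 120 N. Pads are 22 mm wide; open, the fingers measure 114 mm over their backs; the gripper's body (76 mm by 85 mm) begins 54 mm behind the grasp point. The pads swing forward as they close: fully open they stand 13 mm farther back than shut.
Start: joints at [0.987, 0.342, 1.524, -0, 1.275, -0.146], TCP at [0.223, 0.476, 0.25] pointing down, gripper open.
Joint ranges: [-2.53, 2.53], [-0.77, 2.02], [0.04, 2.7], [-1, 4.14], [0.28, 2.66], [-3.11, 3.11]. Speed limits (rad/s): [2.57, 2.57, 3.14, 3.14, 3.14, 3.14].

INTERFACE

Orientations are given as a unit quaternion [w, x, y, z].
In Python, from plant import state, get_image, camera_params, hand_in gives the robot as it stands. The module is installed in compiled form; this text tells all that it offers.
- The arm moves only by the tool drive_tool, never from a script. Its argument "plan" is a list that holds one entry, the list of rows, each a list of 5 numbers: the closure, from 0 (fully open) to 1 (shut), then the shift along the tool's x, y, z in units of 25 cm (1.0 is 25 cm), then the turn about the tool's z in units of pi rad (1.0 is pi rad). In form: [[[fingers, dx, dy, dz, yaw], ...]]. A call has 1 to 5 rows; each row is the pose to reach, as a shift and turn from the pose commanded when the call began, along the tool's axes at that moment, turning the shorter way round; what a row does not reach only later rows make up. A row lasts 1/8 s, in which the tool goes at most 62.5 mm and 10.7 degrees, less where a joint would pass 70% of its speed; a pose out of reach is approached as far as the arm can. A call with a number of a shift or a turn outside -1 to 1 is refused whole. A call with a gripper value outside its range is refused whole. The fingers move at their own pace and stop on an object; the grip force is fixed at half the most. Time passes only in rows, so rows that repeat a pose let the fingers close. It gives the time, the measured TCP pose, the force, the opening and the grip force at its end, in the units of the state.
- state(): the state, without advancing time (a new reading comes with each control period).
- get_image(name): name is "scene" or "top"; returns the picture (384x512x3 uint8, blue, green, red); there is no depth.
- camera_params(name): a dict with "intrinsics" (3x3 intrinsics, pixels), "view" (4x4, takes a point from world to camera coordinates). Camera axes: x right, y down, z forward; pixel columns grow to the right and rows downward; lengths in m; the calibration is good to about 2 mm. A picture is of the moment at which its call begins. camera_params takes no time and is no camera call.
- hand_in(): hands the job in; it is judged then, once.
The state is a dict: "t": time; "joint_positions": joint angles; "dq": joint speeds; "joint_torque": joint torques, N m; "ee_pos": TCP position; "eef_rot": TCP orientation; "ft_force": force on the tool from outside, world axes, zero at the start; "wrist_torque": the same for the moment, N m; "opening": opening from 0.0 (shut) to 1.0 (fully open); "gripper_force": force on a finger pad.
Only numpy, scipy, OpenCV 4.12 (cv2) and the standard library are available. Lean on these libraries where they do the work, as an engineer would, in place of code of your own. Each camera call takes 0.05 s, during which the arm holds its last target. There are 200 camera calls.

TASK

Put the long wooden file case away in the three-sided bay along the front of the tool caddy. The steel stake blocks the way straight in, so with closed fingertips push the end on the stake's side into the bay behind the stake first, then push the other end in past the cheek, until the case lies flat and square against the back of the bay. Only push it along the bench, never pinch, lift or tip it, and leave the flux jar, ring clamp and findings tray where they are.

Things in the scene. Friction and masses are not known exactly. Their poses are not given: they have to be found in the camera images.
- file_case: Loose closed case for hand files, pale wood, red sliding lid, 260 long (its x) x 30 wide (its y) x 28 mm high, 0.2 to 0.45 kg, lid up on the bench; origin at the centre of its underside. Slides with ordinary wood-on-paint friction; may go in either way round. Starts between the robot and the bay, within about 15 degrees of parallel to it.
- case_end_a (a point): Middle of the lower edge of the case's +x end face (130 mm from its origin; end with the round thumb notch in the lid).
- case_end_b (a point): Middle of the lower edge of the case's -x end face (130 mm from its origin).
- caddy: Fixed hardwood tool caddy: a block 304 long (its y) x 60 deep x 34 mm high with short steel punches (tops 68 mm above the bench, 42 mm behind the block's front face) and at each end a cheek reaching 62 mm forward, 12 thick, 32 high. Origin: bench level, middle of the block's front face, which is the bay's back. +x points into the block, away from the robot; z up.
- bay_mouth (a point): Middle of the bay's open mouth at bench level, at x = -62 mm, y = 0 of the caddy. The bay is the space before the block: 280 mm long between the cheeks' inner faces (y = +-140 mm of the caddy), 62 mm deep from mouth to back, the bench top as its floor, no roof, open towards the robot.
- stake: Fixed steel doming stake in a bench socket: round shank 26 mm diameter up to 32 mm, mushroom head 32 mm diameter, 52 mm high in all; origin at the foot on its axis. It stands 8 to 13 mm in front of the bay's mouth line, 80 to 100 mm left or right of the bay's middle. On the other side is a second, empty socket, flush with the bench: no obstacle.
- flux_jar: Loose amber jar with black cap, 54 mm diameter, 70 mm high, upright; origin at the centre of its base. Bystander, to be left alone.
- ring_clamp: Loose wooden ring clamp lying on the bench, about 137 x 28 x 18 mm, long along its x axis; origin on its underside near the middle. Bystander, to be left alone.
- findings_tray: Loose open blue plastic tray with small compartments, 60 x 90 x 18 mm; origin at the centre of its underside. Bystander, to be left alone.
There are look-alikes about, which are no part of the job. What is shaped like the stake but pink or turquoise is not meant.

How it is judged:
On the way:
1. the end of the case on the stake's side is in the bay behind the stake while the other end is still outside the mouth (((y of stake in the frame of caddy above 0 m and y of case_end_a in the frame of caddy above 0.105 m and x of case_end_a in the frame of caddy above -0.05 m and x of case_end_b in the frame of caddy below -0.062 m) or (y of stake in the frame of caddy below 0 m and y of case_end_a in the frame of caddy below -0.105 m and x of case_end_a in the frame of caddy above -0.05 m and x of case_end_b in the frame of caddy below -0.062 m) or (y of stake in the frame of caddy above 0 m and y of case_end_b in the frame of caddy above 0.105 m and x of case_end_b in the frame of caddy above -0.05 m and x of case_end_a in the frame of caddy below -0.062 m) or (y of stake in the frame of caddy below 0 m and y of case_end_b in the frame of caddy below -0.105 m and x of case_end_b in the frame of caddy above -0.05 m and x of case_end_a in the frame of caddy below -0.062 m))), for 0.1 s.
At the end, for the whole second after the job is handed in: The case lies flat on the bench between the cheeks, its back side within 7 mm of the bay's back face at both ends and within 0.05 rad of parallel to it, at rest; the three bystanders are within 15 mm of where they began (x of case_end_a in the frame of caddy between -0.022 and -0.01 m and y of case_end_a in the frame of caddy between -0.141 and 0.141 m and x of case_end_b in the frame of caddy between -0.022 and -0.01 m and y of case_end_b in the frame of caddy between -0.141 and 0.141 m and angle between the x axis of file_case and the y axis of caddy, either way round below 0.05 rad and height (world z) of file_case below 0.004 m and angle between file_case's own z axis and vertical below 0.05 rad and linear speed of file_case below 0.01 m/s and distance of each of flux_jar, ring_clamp, findings_tray from where it was at the start of the episode below 0.015 m); the robot touches nothing.
It fails at once if the case is lifted (more than 10 mm) or tipped (more than 0.2 rad) (height (world z) of file_case above 0.01 m or angle between file_case's own z axis and vertical above 0.2 rad).
It fails at once if the case is pinched between the fingers (contact force between the fingers and file_case above 10 N and x of the grasp point in the frame of file_case between -0.13 and 0.13 m and y of the grasp point in the frame of file_case between -0.01 and 0.01 m and z of the grasp point in the frame of file_case between -0.01 and 0.044 m).
It fails at once if a bystander is pushed more than 15 mm or knocked over (distance of any of flux_jar, ring_clamp, findings_tray from where it was at the start of the episode above 0.015 m or angle between flux_jar's own z axis and vertical above 0.3 rad).
It also fails if it takes over 72 s, if anything falls off the work surface, if the arm or the gripper's body presses on something with over 40 N, if the wrist force passes 120 N, or if a joint passes its speed limit or range.

## Working session

There is one attempt and no reset: what is moved stays moved. The work goes in short steps, Python scripts to look and compute and a tool call to move; the robot and the scene stay as the last step left them, time stands still between calls to the robot, and variables do not carry over. Pictures are saved under pics/ and viewed, at most 10 in all, crops included, and the job is handed in when it is done.

Besides the shell and the picture viewer there is one more tool, called after "Request:" by a JSON object that holds its "api" and its "payload". drive_tool: Moves the arm, as the interface text tells. Its arguments: {"type":"object","properties":{"plan":{"type":"array"}},"required":["plan"]}

```bash
mkdir -p pics; cat > h.py <<'E'
import numpy as np, cv2
from plant import state,get_image,camera_params
def px2w(name,uv,z):
    p=camera_params(name);K=np.array(p["intrinsics"]);V=np.array(p["view"])
    R,t=V[:3,:3],V[:3,3];c=-R.T@t
    uv=np.atleast_2d(np.array(uv,float))
    d=(R.T@np.linalg.inv(K)@np.c_[uv,np.ones(len(uv))].T).T
    return c+d*((z-c[2])/d[:,2])[:,None]
def w2px(name,P):
    p=camera_params(name);K=np.array(p["intrinsics"]);V=np.array(p["view"])
    q=(V[:3,:3]@np.atleast_2d(P).T).T+V[:3,3];q=(K@q.T).T
    return q[:,:2]/q[:,2:]
E
python3 - <<'E'
from h import *
for n in("top","scene"):
    im=get_image(n);cv2.imwrite(f"pics/{n}0.png",im)
    V=np.array(camera_params(n)["view"]);print(n,-V[:3,:3].T@V[:3,3])
s=state();print(s["t"],s["ee_pos"],s["eef_rot"])
E
```

```text
top [ 0.42378105 -0.02399657  1.0080122 ]
scene [1.23885911 0.28490728 0.69593012]
0.1 [0.22237812 0.47522059 0.24969791] [-2.44129854e-04  2.17159208e-01  9.76135960e-01 -6.37784258e-04]
```

View pics/top0.png

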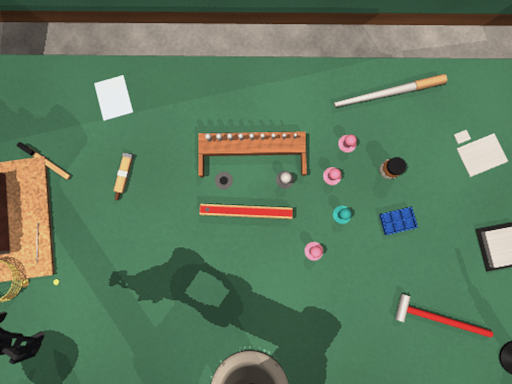

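View pics/scene0.png

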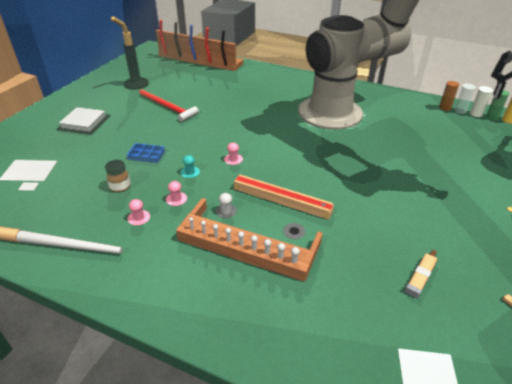

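The top view shows the bay opening towards the robot, with cheeks at columns ~201 and ~305. The grey stake is at (286,178), on the −y side, the case runs (200–293, 211), and the empty socket is at (224,181). I'll enlarge this area to measure it.

```bash
python3 - <<'E'
from h import *
im=cv2.imread("pics/top0.png")
cv2.imwrite("pics/crop0.png",cv2.resize(im[120:230,185:325],None,fx=5.5,fy=5.4,interpolation=cv2.INTER_CUBIC))
hsv=cv2.cvtColor(im,cv2.COLOR_BGR2HSV);m=((hsv[...,0]<35)|(hsv[...,0]>170))&(hsv[...,1]>60)&(hsv[...,2]>60)
c=m.copy().astype(np.uint8);c[:198]=0;c[225:]=0;c[:,:190]=0;c[:,300:]=0
r=cv2.minAreaRect(np.argwhere(c)[:,::-1].astype(np.float32));b=cv2.boxPoints(r);print(r);print(px2w("top",b,.028).round(4))
E
```

```text
((245.56753540039062, 210.92433166503906), (93.38569641113281, 11.874812126159668), 2.4540319442749023)
[[ 0.4727  0.147   0.028 ]
 [ 0.5059  0.1467  0.028 ]
 [ 0.4985 -0.1139  0.028 ]
 [ 0.4655 -0.1126  0.028 ]]
```

View pics/crop0.png

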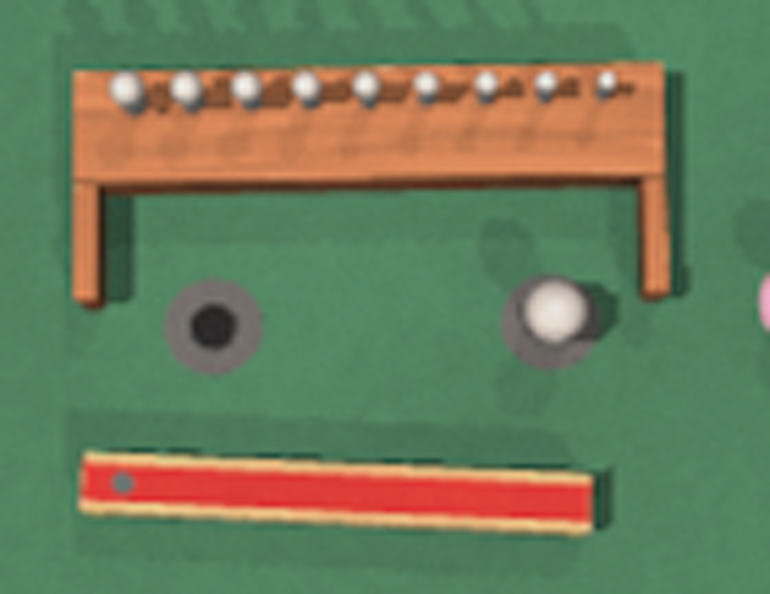

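The crop shows the block's front top edge from about (75,183) to (663,178), with cheek tips at y≈300 and 292. The stake head is at (555,308), and the case's thumb notch is at the left (+y) end.

```bash
python3 - <<'E'
from h import *
f=lambda x,y,z:px2w("top",[(x+.5)/5.5-.5+185,(y+.5)/5.4-.5+120],z)[0]
P={"fl":(75,181,.034),"fr":(664,177,.034),"lci":(100,183,.032),"lco":(74,298,.032),"lti":(100,298,.032),"rti":(643,291,.032),"rto":(669,291,.032),"stake":(555,308,.042),"plate":(550,325,0),"sock":(213,326,0)}
W={k:f(*v) for k,v in P.items()}
for k in W:print(k,W[k].round(4))
a=np.array([W["fl"],W["fr"]]);d=a[0]-a[1];print("len",np.linalg.norm(d),"ang",np.arctan2(-d[0],d[1]))
o=a.mean(0);ey=d/np.linalg.norm(d);ey[2]=0;ex=np.array([ey[1],-ey[0],0])
print("origin",o)
for k in W:print(k,((W[k]-o)@ex).round(4),((W[k]-o)@ey).round(4))
for q in px2w("top",[[199.5,204.5],[199.5,216.5],[293,207],[293,219]],.028):print("case",q.round(4),((q-o)@ex).round(4),((q-o)@ey).round(4))
E
```

```text
fl [0.6465 0.153  0.034 ]
fr [ 0.6526 -0.1488  0.034 ]
lci [0.6461 0.1404 0.032 ]
lco [0.585  0.1518 0.032 ]
lti [0.5852 0.1385 0.032 ]
rti [ 0.5926 -0.1384  0.032 ]
rto [ 0.5928 -0.1516  0.032 ]
stake [ 0.5814 -0.0929  0.042 ]
plate [ 0.5791 -0.0934  0.    ]
sock [0.5761 0.0838 0.    ]
len 0.3018287218050968 ang 0.019897074543075644
origin [0.64955245 0.00209708 0.034     ]
fl 0.0 0.1509
fr 0.0 -0.1509
lci -0.0007 0.1384
lco -0.0616 0.151
lti -0.0617 0.1377
rti -0.0597 -0.1393
rto -0.0598 -0.1525
stake -0.07 -0.0937
plate -0.0724 -0.094
sock -0.0718 0.0831
case [0.5017 0.1456 0.028 ] -0.145 0.1465
case [0.4682 0.1445 0.028 ] -0.1785 0.146
case [ 0.4985 -0.1153  0.028 ] -0.1534 -0.1144
case [ 0.4651 -0.1155  0.028 ] -0.1868 -0.1139
```

```bash
cat >> h.py <<'E'
from scipy.spatial.transform import Rotation as Ro
O=np.array([.6495,.002]);A=.02
EX=np.array([np.cos(A),np.sin(A)]);EY=np.array([-np.sin(A),np.cos(A)])
def cad(p): p=np.asarray(p)[...,:2]-O; return np.stack([p@EX,p@EY],-1)
def wor(c): c=np.asarray(c); return O+c[0]*EX+c[1]*EY
def go(*targets):
    """targets: caddy x,y, z, yaw(deg; 0 = tool x along -caddy x, + ccw) -> row numbers"""
    s=state();w,x,y,z=s["eef_rot"];R=Ro.from_quat([x,y,z,w]).as_matrix();p=np.array(s["ee_pos"])
    yaw=np.degrees(np.arctan2(R[1,0],R[0,0])-A)-180
    print("now t",round(s["t"],2),"cad",(cad(p)*1000).round(1),"z",p[2].round(4),"yaw",(yaw%360).round(1),"F",np.round(s["ft_force"],1))
    for T in targets:
        d=R.T@(np.r_[wor(T[:2]),T[2]]-p)/.25; tr=-((T[3]-yaw+180)%360-180)/180
        print(T,"->",d.round(3),"yaw",round(tr,3))
E
python3 -c "
from h import *
go((-.2,.25,.12,0),(-.2,.3,.12,0))"
```

```text
now t 0.1 cad [-417.6  481.7] z 0.2497 yaw 333.8 F [ 0.1 -1.3 -0.2]
(-0.2, 0.25, 0.12, 0) -> [-1.19  -0.446  0.519] yaw -0.146
(-0.2, 0.3, 0.12, 0) -> [-1.102 -0.266  0.519] yaw -0.146
```

Request:
{"api": "drive_tool", "payload": {"plan": [[[1,-0.25,-0.1,0.0,-0.05],[1,-0.5,-0.2,0.1,-0.1],[1,-0.75,-0.3,0.2,-0.146],[1,-1.0,-0.35,0.3,-0.146],[1,-1.0,-0.45,0.4,-0.146]]]}}

```text
t: 0.72
ee_pos: [0.4042, 0.2664, 0.15]
eef_rot: [0.002, -0.01, 1.0, 0.001]
ft_force: [0.9, -0.1, -0.1]
opening: -0.002
gripper_force: 0.0
```

```bash
python3 -c "
from h import *
go((-.2,0,.12,0),(-.168,-.17,.12,0),(-.168,-.17,.027,0))"
```

```text
now t 0.72 cad [-240.   269.2] z 0.15 yaw 360.0 F [ 0.9 -0.1 -0.1]
(-0.2, 0, 0.12, 0) -> [-0.16  -1.077  0.119] yaw -0.0
(-0.168, -0.17, 0.12, 0) -> [-0.289 -1.757  0.119] yaw -0.0
(-0.168, -0.17, 0.027, 0) -> [-0.287 -1.757  0.491] yaw -0.0
```

Request:
{"api": "drive_tool", "payload": {"plan": [[[1,-0.08,-0.25,0.1,0],[1,-0.16,-0.5,0.12,0],[1,-0.22,-0.75,0.12,0],[1,-0.28,-1.0,0.12,0],[1,-0.28,-1.0,0.12,0]]]}}

```text
t: 1.35
ee_pos: [0.4772, 0.016, 0.1201]
eef_rot: [0.0, -0.008, 1.0, -0.0]
ft_force: [0.2, 0.5, -0.5]
opening: 0.001
gripper_force: 0.0
```

Request:
{"api": "drive_tool", "payload": {"plan": [[[1,0,-0.25,0,0],[1,0,-0.5,0,0],[1,0,-0.75,0,0],[1,0,-0.76,0.17,0],[1,0,-0.76,0.35,0]]]}}

```text
t: 1.98
ee_pos: [0.4807, -0.1711, 0.032]
eef_rot: [0.001, -0.01, 1.0, -0.0]
ft_force: [-0.7, 0.1, -0.5]
opening: -0.003
gripper_force: 0.0
```

```bash
python3 -c "
from h import *
go((-.17,-.07,.027,0))
cv2.imwrite('pics/s1.png',get_image('scene'))"
```

```text
now t 1.98 cad [-172.2 -169.7] z 0.032 yaw 360.0 F [-0.7  0.1 -0.5]
(-0.17, -0.07, 0.027, 0) -> [-0.009  0.399  0.02 ] yaw -0.0
```

View pics/s1.png

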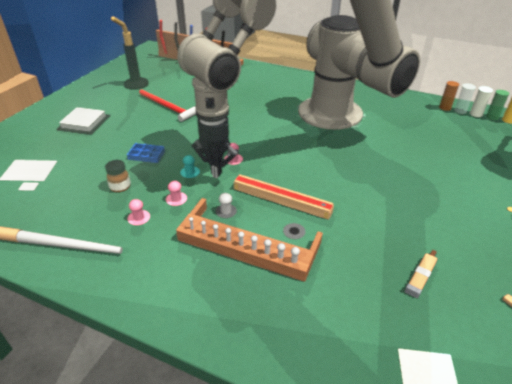

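The fingertips are at about (215,175), beside the case's −y end at (235,183). Next I push +y.

Request:
{"api": "drive_tool", "payload": {"plan": [[[1,0,0.06,0.02,0],[1,0,0.1,0.02,0],[1,0,0.14,0.02,0],[1,0,0.18,0.02,0],[1,0,0.22,0.02,0]]]}}

```text
t: 2.65
ee_pos: [0.4804, -0.1159, 0.0288]
eef_rot: [0.001, -0.011, 1.0, -0.001]
ft_force: [-0.6, -5.4, 4.0]
opening: 0.004
gripper_force: 2.7
```

```bash
cat >> h.py <<'E'
def case(cam="scene",pic=None):
    im=get_image(cam)
    if pic:cv2.imwrite(f"pics/{pic}.png",im)
    b,g,r=[im[...,i].astype(int) for i in range(3)]
    m=((r>120)&(g<.42*r)&(b<.45*r)).astype(np.uint8)
    n,l,st,_=cv2.connectedComponentsWithStats(m)
    ctr=w2px(cam,[.56,.03,.028])[0];best=[]
    for i in range(1,n):
        if st[i,4]<15: continue
        c=cad(px2w(cam,np.argwhere(l==i)[:,::-1],.028))
        if np.all(np.abs(c.mean(0)-[-.1,.05])<[.14,.22]): best.append(c)
    c=np.vstack(best).astype(np.float32)*1000
    q=cv2.minAreaRect(c);B=cv2.boxPoints(q)
    v,s=max(((B[1]-B[0]),(B[2]-B[1])),key=np.linalg.norm),0
    v=v/np.linalg.norm(v); v=v if v[1]<0 else -v   # towards stake end
    ct=np.array(q[0]);print(cam,"case ctr",ct.round(1),"size",np.round(q[1],1),"tilt(stake end fwd)",np.degrees(np.arctan2(v[0],-v[1])).round(1),
     "stake end",(ct+130*v).round(1),"other",(ct-130*v).round(1))
E
python3 -c "
from h import *
case();case('top','t2');go((-.17,-.07,.027,0))"
```

```text
scene case ctr [-163.3   28.3] size [252.9  12.8] tilt(stake end fwd) -2.6 stake end [-169.3 -101.6] other [-157.3  158.2]
top case ctr [-161.9   51.8] size [204.4  17.2] tilt(stake end fwd) -2.8 stake end [-168.4  -78. ] other [-155.5  181.7]
now t 2.75 cad [-172.2 -113.6] z 0.0283 yaw 0.1 F [ 0.3 -0.4  0. ]
(-0.17, -0.07, 0.027, 0) -> [-0.009  0.174  0.005] yaw 0.001
```

Request:
{"api": "drive_tool", "payload": {"plan": [[[1,0,0.04,0,0],[1,0,0.08,0,0],[1,0,0.12,0,0],[1,0,0.16,0,0],[1,0,0.2,0,0]]]}}

```text
t: 3.38
ee_pos: [0.4786, -0.0657, 0.028]
eef_rot: [0.0, -0.01, 1.0, -0.0]
ft_force: [0.4, -4.8, 3.9]
opening: -0.001
gripper_force: 2.7
```

```bash
python3 -c "
from h import *
case();go((-.17,-.1,.027,0),(-.215,-.1,.027,0),(-.215,-.02,.03,0))"
```

```text
scene case ctr [-162.4   78.6] size [252.1  13.2] tilt(stake end fwd) -3.2 stake end [-169.6  -51.2] other [-155.2  208.4]
now t 3.42 cad [-172.6  -63.1] z 0.0279 yaw 0.1 F [ 1.2 -1.9  0.5]
(-0.17, -0.1, 0.027, 0) -> [-0.01  -0.148  0.004] yaw 0.0
(-0.215, -0.1, 0.027, 0) -> [ 0.17  -0.148  0.004] yaw 0.0
(-0.215, -0.02, 0.03, 0) -> [ 0.169  0.172 -0.008] yaw 0.0
```

Request:
{"api": "drive_tool", "payload": {"plan": [[[1,0,-0.12,0,0],[1,0.2,-0.14,0,0],[1,0.2,0.1,0,0],[1,0.2,0.13,0,0],[1,0.14,0.13,0,0]]]}}

```text
t: 4.05
ee_pos: [0.4416, -0.0328, 0.0275]
eef_rot: [-0.001, -0.011, 1.0, 0.0]
ft_force: [0.2, 0.5, 0.0]
opening: -0.001
gripper_force: 0.0
```

Request:
{"api": "drive_tool", "payload": {"plan": [[[1,-0.06,0,0,0],[1,-0.12,0,0,0],[1,-0.18,0,0,0],[1,-0.24,0,0,0],[1,-0.28,0,0,0]]]}}

```text
t: 4.68
ee_pos: [0.5126, -0.0322, 0.0274]
eef_rot: [-0.001, -0.011, 1.0, 0.0]
ft_force: [-1.5, -0.0, 1.1]
opening: -0.002
gripper_force: 0.8
```

```bash
python3 -c "
from h import *
case();go((-.17,-.1,.027,0))"
```

```text
scene case ctr [-141.1   80. ] size [ 14.7 251.4] tilt(stake end fwd) 15.3 stake end [-106.8  -45.4] other [-175.4  205.4]
now t 4.72 cad [-136.2  -31.7] z 0.0276 yaw 0.1 F [ 0.3 -0.8  0.8]
(-0.17, -0.1, 0.027, 0) -> [ 0.136 -0.273  0.002] yaw 0.0
```

Request:
{"api": "drive_tool", "payload": {"plan": [[[1,-0.03,0,0,0],[1,-0.06,0,0,0],[1,-0.06,0,0,0],[1,0.1,0,0,0],[1,0.14,0,0,-0.05]]]}}

```text
t: 5.35
ee_pos: [0.4754, -0.0331, 0.0277]
eef_rot: [-0.001, -0.09, 0.996, 0.0]
ft_force: [0.1, -1.3, 0.5]
opening: 0.001
gripper_force: 0.0
```

```bash
python3 -c "
from h import *
case();go((-.19,.06,.028,21),(-.17,.07,.028,21))"
```

```text
scene case ctr [-134.9   79.3] size [ 13.6 252. ] tilt(stake end fwd) 21.2 stake end [-88.  -41.9] other [-181.8  200.6]
now t 5.4 cad [-175.   -31.6] z 0.0277 yaw 9.7 F [-1.6  0.2  0.5]
(-0.19, 0.06, 0.028, 21) -> [-0.002  0.371 -0.001] yaw -0.063
(-0.17, 0.07, 0.028, 21) -> [-0.088  0.397 -0.001] yaw -0.063
```

Request:
{"api": "drive_tool", "payload": {"plan": [[[1,0.03,0.2,0,-0.05],[1,0,0.371,0,-0.064],[1,0,0.371,0,-0.064],[1,0,0.371,0,-0.064],[1,0,0.371,0,-0.064]]]}}

```text
t: 6.02
ee_pos: [0.4616, 0.0571, 0.0278]
eef_rot: [0.0, -0.187, 0.982, -0.0]
ft_force: [-0.3, -0.1, 0.5]
opening: 0.001
gripper_force: 0.0
```

Request:
{"api": "drive_tool", "payload": {"plan": [[[1,-0.08,0,0,0],[1,-0.12,0,0,0],[1,-0.16,0,0,0],[1,-0.2,0,0,0],[1,-0.2,0,0,0]]]}}

```text
t: 6.65
ee_pos: [0.5078, 0.0763, 0.0276]
eef_rot: [-0.0, -0.188, 0.982, 0.0]
ft_force: [0.4, -0.0, 1.0]
opening: -0.008
gripper_force: 0.0
```

```bash
cat >> h.py <<'E'
def line(ct,th): # signed: case near side clearance to stake
    n=np.array([np.cos(np.radians(th)),np.sin(np.radians(th))]);print("stake clearance",(n@(np.array(ct)-[-71.5,-94])-28).round(1))
E
python3 -c "
from h import *
case();go((-.19,.06,.028,21))"
```

```text
scene case ctr [-117.3   86.8] size [ 15.3 251.5] tilt(stake end fwd) 21.1 stake end [-70.4 -34.4] other [-164.1  208.1]
now t 6.7 cad [-140.3   77.1] z 0.0276 yaw 20.5 F [0.2 0.7 0.2]
(-0.19, 0.06, 0.028, 21) -> [ 0.21   0.006 -0.002] yaw -0.003
```

Request:
{"api": "drive_tool", "payload": {"plan": [[[1,-0.025,0,0,0],[1,-0.046,0,0,0],[1,-0.046,0,0,0],[1,0.06,0.05,0,0],[1,0.06,0.3,0,0]]]}}

```text
t: 7.32
ee_pos: [0.4666, 0.139, 0.028]
eef_rot: [0.001, -0.185, 0.983, -0.0]
ft_force: [1.3, 1.0, 0.2]
opening: 0.001
gripper_force: 0.0
```

```bash
python3 -c "
from h import *
case('scene','s3');go((-.17,.24,.028,21))"
```

```text
scene case ctr [-106.2   91.5] size [ 15.3 251.3] tilt(stake end fwd) 20.8 stake end [-60.1 -30. ] other [-152.3  213.1]
now t 7.38 cad [-184.2  147.7] z 0.0278 yaw 20.6 F [-4.7  5.8 -0.1]
(-0.17, 0.24, 0.028, 21) -> [-0.183  0.326 -0.   ] yaw -0.002
```

View pics/s3.png

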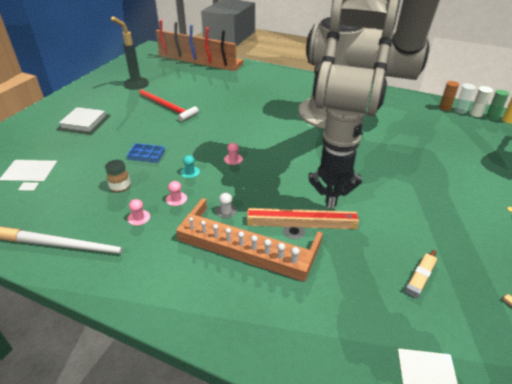

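The case is tilted at (247–357, 218), with its stake end left of the stake in this view and aimed behind it. Next I move round to the +y end.

Request:
{"api": "drive_tool", "payload": {"plan": [[[1,0,0.22,0,0],[1,0,0.4,0,0],[1,-0.2,0.4,0,0],[1,-0.21,0.34,0,0],[1,-0.21,0.34,0,0]]]}}

```text
t: 8.0
ee_pos: [0.4836, 0.2382, 0.0276]
eef_rot: [0.0, -0.188, 0.982, 0.0]
ft_force: [-0.2, 0.1, -1.0]
opening: -0.002
gripper_force: 0.0
```

```bash
python3 -c "
from h import *
case();go((-.162,.236,.028,21))"
```

```text
scene case ctr [-105.3   91.6] size [ 14.7 250.8] tilt(stake end fwd) 20.9 stake end [-59.  -29.8] other [-151.6  213.1]
now t 8.05 cad [-161.9  239.5] z 0.0276 yaw 20.5 F [-0.1 -0.7  0.4]
(-0.162, 0.236, 0.028, 21) -> [ 0.005 -0.013 -0.002] yaw -0.003
```

Request:
{"api": "drive_tool", "payload": {"plan": [[[1,0,-0.06,0,0],[1,0,-0.11,0,0],[1,0,-0.16,0,0],[1,0,-0.21,0,0],[1,0,-0.26,0,0]]]}}

```text
t: 8.68
ee_pos: [0.5076, 0.1777, 0.0278]
eef_rot: [-0.0, -0.188, 0.982, 0.0]
ft_force: [-0.2, 2.1, -1.4]
opening: -0.001
gripper_force: 1.0
```

```bash
python3 -c "
from h import *
case();go((-.162,.236,.028,21))"
```

```text
scene case ctr [-87.1  44.7] size [ 14.7 253.9] tilt(stake end fwd) 20.7 stake end [-41.2 -76.9] other [-133.   166.3]
now t 8.72 cad [-137.7  177.3] z 0.0278 yaw 20.5 F [ 0.7 -1.   0.3]
(-0.162, 0.236, 0.028, 21) -> [ 0.009  0.254 -0.001] yaw -0.003
```

Request:
{"api": "drive_tool", "payload": {"plan": [[[1,0,-0.05,0,0],[1,0,-0.1,0,0],[1,0,-0.15,0,0],[1,0,-0.2,0,0],[1,0,-0.2,0,0]]]}}

```text
t: 9.35
ee_pos: [0.5265, 0.1309, 0.0279]
eef_rot: [0.0, -0.188, 0.982, -0.0]
ft_force: [-0.6, 0.6, -0.4]
opening: 0.002
gripper_force: 0.0
```

```bash
python3 -c "
from h import *
case('scene','s4');go((-.162,.236,.028,21))"
```

```text
scene case ctr [-68.4  -4.9] size [ 14.7 252.5] tilt(stake end fwd) 20.8 stake end [ -22.2 -126.4] other [-114.6  116.6]
now t 9.4 cad [-120.7  131.8] z 0.0278 yaw 20.5 F [ 0.6 -1.2  0.1]
(-0.162, 0.236, 0.028, 21) -> [ 0.009  0.448 -0.001] yaw -0.003
```

View pics/s4.png

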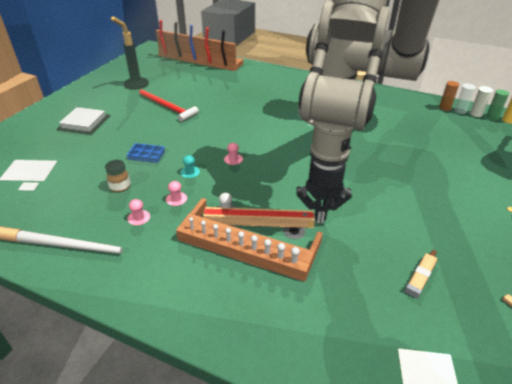

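Milestone reached: the stake end is behind the stake, against the −y cheek, and the other end (~(315,215)) is still outside the mouth. Next I go round to the near side to push that end in.

```bash
python3 -c "
from h import *
go((-.13,.145,.028,20.5),(-.175,.14,.028,15),(-.165,.05,.028,10),(-.135,.05,.028,10))"
```

```text
now t 9.4 cad [-120.7  131.8] z 0.0278 yaw 20.5 F [ 0.6 -1.2  0.1]
(-0.13, 0.145, 0.028, 20.5) -> [ 0.017  0.062 -0.001] yaw 0.0
(-0.175, 0.14, 0.028, 15) -> [ 0.192  0.107 -0.001] yaw 0.031
(-0.165, 0.05, 0.028, 10) -> [ 0.281 -0.244 -0.001] yaw 0.058
(-0.135, 0.05, 0.028, 10) -> [ 0.168 -0.286 -0.001] yaw 0.058
```

Request:
{"api": "drive_tool", "payload": {"plan": [[[1,0.02,0.06,0,0],[1,0.2,0.1,0,0.03],[1,0.28,-0.1,0,0.058],[1,0.28,-0.25,0,0.058],[1,0.17,-0.286,0,0.058]]]}}

```text
t: 10.02
ee_pos: [0.5118, 0.0489, 0.0279]
eef_rot: [-0.001, -0.097, 0.995, 0.0]
ft_force: [0.2, 0.5, -1.1]
opening: -0.002
gripper_force: 0.0
```

```bash
python3 -c "
from h import *
case();go((-.08,.06,.028,5))"
```

```text
scene case ctr [-69.5  -5. ] size [ 15.7 252. ] tilt(stake end fwd) 20.7 stake end [ -23.4 -126.6] other [-115.5  116.5]
now t 10.07 cad [-131.6   50.4] z 0.0286 yaw 10.0 F [ 4.2 -0.6  0.4]
(-0.08, 0.06, 0.028, 5) -> [-0.21   0.002  0.003] yaw 0.028
```

Request:
{"api": "drive_tool", "payload": {"plan": [[[1,-0.05,0,0,0],[1,-0.09,0,0,0.01],[1,-0.13,0,0,0.02],[1,-0.17,0,0,0.028],[1,-0.21,0,0,0.028]]]}}

```text
t: 10.7
ee_pos: [0.5649, 0.0605, 0.0277]
eef_rot: [0.0, -0.054, 0.999, 0.0]
ft_force: [-1.4, -0.1, -1.4]
opening: -0.002
gripper_force: 0.6
```

```bash
python3 -c "
from h import *
case();go((-.041,.06,.028,0))"
```

```text
scene case ctr [-46.4  -7.8] size [ 15.4 251.8] tilt(stake end fwd) 9.5 stake end [ -25.  -136.1] other [-67.9 120.4]
now t 10.75 cad [-81.9  60.2] z 0.0279 yaw 5.1 F [ 0.1 -0.7  0.1]
(-0.041, 0.06, 0.028, 0) -> [-0.163 -0.015  0.   ] yaw 0.028
```

Request:
{"api": "drive_tool", "payload": {"plan": [[[1,-0.04,0,0,0.01],[1,-0.08,-0.005,0,0.02],[1,-0.12,-0.01,0,0.028],[1,-0.14,-0.015,0,0.028],[1,-0.14,-0.015,0,0.028]]]}}

```text
t: 11.38
ee_pos: [0.6002, 0.0601, 0.0278]
eef_rot: [0.001, -0.01, 1.0, -0.0]
ft_force: [-0.4, -0.4, -0.7]
opening: 0.001
gripper_force: 0.0
```

```bash
python3 -c "
from h import *
case('scene','s5');case('top');go((-.041,.06,.028,0))"
```

```text
scene case ctr [-24.4  -9.5] size [254.   16.2] tilt(stake end fwd) -1.6 stake end [ -27.9 -139.5] other [-20.8 120.5]
top case ctr [-25.7 -69.7] size [132.8  17.2] tilt(stake end fwd) -0.4 stake end [ -26.6 -199.7] other [-24.8  60.2]
now t 11.47 cad [-48.5  59.1] z 0.0279 yaw 0.1 F [ 0.3  0.  -0.2]
(-0.041, 0.06, 0.028, 0) -> [-0.03   0.004 -0.   ] yaw 0.0
```

View pics/s5.png

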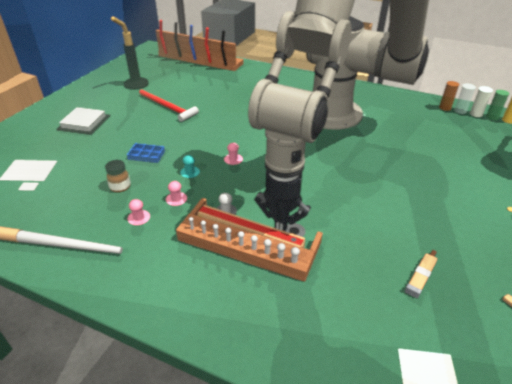

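The case is in the bay, with the stake end about 10 mm off its final depth and the other end ~5 mm. Next I push nearer the middle.

Request:
{"api": "drive_tool", "payload": {"plan": [[[1,0.08,0,0,0],[1,0.08,-0.2,0,0],[1,0.08,-0.36,0,0],[1,0.02,-0.36,0,0],[1,0,-0.36,0,0]]]}}

```text
t: 12.1
ee_pos: [0.6014, -0.0305, 0.028]
eef_rot: [-0.0, -0.01, 1.0, -0.0]
ft_force: [-3.3, -1.3, 1.7]
opening: 0.0
gripper_force: 1.8
```

Request:
{"api": "drive_tool", "payload": {"plan": [[[1,-0.01,0,0,0],[1,-0.02,0,0,0],[1,-0.03,0,0,0],[1,-0.03,0,0,0]]]}}

```text
t: 12.6
ee_pos: [0.6091, -0.029, 0.0277]
eef_rot: [0.0, -0.011, 1.0, 0.0]
ft_force: [-1.3, 0.4, -0.6]
opening: -0.002
gripper_force: 0.7
```

```bash
python3 -c "
from h import *
case();case('top');go((-.041,.06,.028,0))"
```

```text
scene case ctr [-15.4  -7.9] size [ 16.9 254.7] tilt(stake end fwd) 0.7 stake end [ -13.8 -137.9] other [-17.1 122.1]
top case ctr [-13.9  -7.6] size [ 14.7 252.1] tilt(stake end fwd) 0.3 stake end [ -13.3 -137.6] other [-14.5 122.4]
now t 12.7 cad [-41.  -30.3] z 0.0277 yaw 0.1 F [-1.5  0.1  0.6]
(-0.041, 0.06, 0.028, 0) -> [-0.001  0.361 -0.001] yaw 0.0
```

Request:
{"api": "drive_tool", "payload": {"plan": [[[1,-0.006,0,0,0],[1,-0.01,0,0,0],[1,-0.01,0,0,0]]]}}

```text
t: 13.08
ee_pos: [0.6098, -0.0292, 0.0277]
eef_rot: [-0.002, -0.011, 1.0, 0.0]
ft_force: [-7.8, 0.6, 3.9]
opening: -0.001
gripper_force: 4.0
```

Request:
{"api": "drive_tool", "payload": {"plan": [[[1,0.08,0,0,0],[1,0.08,0.22,0,0],[1,0.08,0.4,0,0],[1,0.02,0.4,0,0],[1,0.0,0.4,0,0]]]}}

```text
t: 13.7
ee_pos: [0.6068, 0.0722, 0.0276]
eef_rot: [-0.003, -0.011, 1.0, 0.001]
ft_force: [-18.6, 5.5, 13.9]
opening: 0.003
gripper_force: 9.6
```

```bash
python3 -c "
from h import *
case();case('top');go((-.041,.06,.028,0))"
```

```text
scene case ctr [-14.4  -7.5] size [ 16.7 254. ] tilt(stake end fwd) 0.7 stake end [ -12.7 -137.5] other [-16.  122.4]
top case ctr [-14.1 -58.6] size [150.   17.3] tilt(stake end fwd) -0.4 stake end [ -15.  -188.6] other [-13.2  71.4]
now t 13.8 cad [-41.3  70.7] z 0.0273 yaw 0.1 F [-9.4  5.7  4.2]
(-0.041, 0.06, 0.028, 0) -> [-0.001 -0.043 -0.003] yaw 0.0
```

Force built up at both contacts, so the case is seated. I back off horizontally, rise clear and check.

Request:
{"api": "drive_tool", "payload": {"plan": [[[1,0.1,0,0,0],[1,0.3,0,0,0],[1,0.45,0,-0.2,0],[1,0.45,0.25,-0.4,0],[1,0.45,0.5,-0.5,0]]]}}

```text
t: 14.42
ee_pos: [0.4959, 0.1738, 0.1461]
eef_rot: [0.002, -0.009, 1.0, 0.0]
ft_force: [1.4, 0.1, -0.8]
opening: -0.001
gripper_force: 0.0
```

Request:
{"api": "drive_tool", "payload": {"plan": [[[1,0,0.25,0,0],[1,0,0.4,0,0],[1,0,0.4,0,0]]]}}

```text
t: 14.8
ee_pos: [0.4927, 0.2758, 0.1438]
eef_rot: [0.001, -0.012, 1.0, 0.001]
ft_force: [0.3, -0.5, 0.6]
opening: -0.004
gripper_force: 0.0
```

```bash
python3 -c "
from h import *
case();case('top','t6');go()
im=cv2.imread('pics/t6.png');a=cv2.imread('pics/top0.png')
cv2.imwrite('pics/c6.png',np.vstack([cv2.resize(x[115:225,185:425],None,fx=2.7,fy=2.7,interpolation=2) for x in(a,im)]))"
```

```text
scene case ctr [-14.2  -7.5] size [ 15.2 255.4] tilt(stake end fwd) 0.6 stake end [ -12.8 -137.5] other [-15.7 122.5]
top case ctr [-14.4  -7.6] size [ 17.2 257.8] tilt(stake end fwd) 0.6 stake end [ -13.1 -137.6] other [-15.8 122.4]
now t 14.9 cad [-151.3  274.2] z 0.1435 yaw 0.1 F [0.3 0.  0.6]
```

View pics/c6.png

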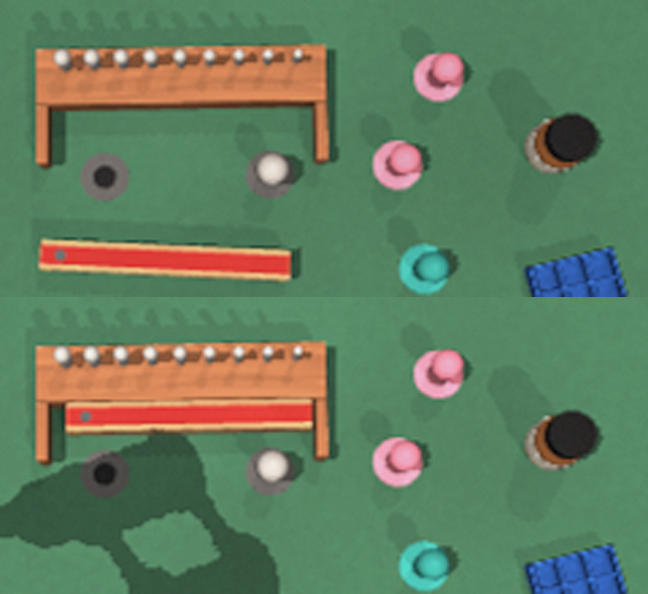

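The case lies square against the back of the bay between the cheeks, and the jar and tray haven't moved. The arm is clear, so I'm handing in.

```bash
python3 -c "
from plant import hand_in
print(hand_in())"
```

```text
the job is handed in; nothing more can be done
None
```

The file case now lies flat and square against the back of the bay, with both ends at about 13–16 mm by my camera measurements (limits 10–22 mm). The stake's end went in first and nothing else was touched; I handed in at about 15 s, and no verdict was returned.

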